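# Slide a lens job tray home in its corner stop

### The job

Slide the lens job tray over the counter into the corner stop, so that one of its long sides lies flush against the long rail and a short side against the short stop. Only push it, at a gentle pace, with the fingertips or the outside of the fingers: do not grip or lift the tray or its two lenses, which stay lying in it. Leave the bottle, the small dish and the spectacle case where they are, and finish with the robot clear.

Things in the scene. Friction and masses are not known exactly. Their poses are not given: they have to be found in the camera images.
- tray: Loose open plastic job tray, 110 mm (its x) by 160 mm (its y), 45 mm high, walls and floor 4 mm thick, 0.17 to 0.35 kg, a paper label on its -x side. Origin at the centre of its underside, z up. It stands on the counter, its y axis turned at most 0.6 rad from the dock's y, and slides with a drag of some 1 to 8 N.
- dock: Corner stop fixed to the counter: two dark steel bars 14 mm thick, 30 mm high, at a right angle. Origin on the counter at the inner corner, z up. The long rail runs 306 mm along dock +y, inner face at dock x = 0; the short stop runs 120 mm along dock -x, inner face at dock y = 0. Home, the tray's centre is at dock x = -55 mm, y = +80 mm. Low feet stand out 44 mm behind the long rail.
- lens_a: Loose spectacle lens blank lying in the tray: clear disc 66 mm across and 7 mm thick, with a grey block 24 mm across and 16 mm high on top. Origin at the centre of its underside, z up. It lies in the -y half of the tray and may slide a little on the tray's floor.
- lens_b: Second lens blank, the same as lens_a, in the tray's +y half.
- spray: Upright white cleaner bottle, 44 mm across, 130 mm high, 0.15 kg, loose; leave alone. Origin at the centre of its underside.
- parts_dish: Small empty open dish, 90 mm (its x) by 70 mm (its y), 28 mm high, loose; leave alone. Origin at the centre of its underside.
- case: Shut black spectacle case, 60 mm (its x) by 160 mm (its y), 38 mm high, loose; leave alone. Origin at the centre of its underside.
Things that resemble listed ones, but are neither listed nor needed, are in the scene too. Leave any black look-alike of the tray alone. What is shaped like the lens_a but pink is not meant.

How it is judged (in metres and radians):
At the end, for the whole second after the job is handed in: The tray stands flat and at rest in the corner, its centre within 4 mm of touching both the long rail and the short stop, its long side parallel to the long rail within 0.03 rad, both lenses lying flat on its floor (x of tray in the frame of dock between -0.059 and -0.05 m and y of tray in the frame of dock between 0.075 and 0.084 m and angle between the y axis of tray and the y axis of dock, either way round below 0.03 rad and height (world z) of tray below 0.004 m and angle between tray's own z axis and vertical below 0.03 rad and linear speed of tray below 0.01 m/s and z of each of lens_a, lens_b in the frame of tray below 0.012 m and horizontal distance between each of lens_a, lens_b and tray below 0.08 m).
It fails at once if the tray is lifted (10 mm) or tipped (0.12 rad) (height (world z) of tray above 0.01 m or angle between tray's own z axis and vertical above 0.12 rad).
It fails at once if a lens is lifted off the tray's floor by more than 15 mm (height (world z) of any of lens_a, lens_b above 0.019 m).
It fails at once if the tray is knocked along faster than 0.4 m/s (linear speed of tray above 0.4 m/s).
It fails at once if the bottle, the small dish or the spectacle case is moved by more than 15 mm (distance of any of spray, parts_dish, case from where it was at the start of the episode above 0.015 m).
It also fails if it takes over 58 s, if anything falls off the work surface, if the arm or the gripper's body presses on something with over 40 N, if the wrist force passes 120 N, or if a joint passes its speed limit or range.

### The arm

A 6-joint arm with a two-finger parallel gripper is mounted at the origin on the work surface. World frame = base frame: x ahead of the robot, y to its left, z up, the work surface at z = 0. Lengths are in m, angles in degrees, forces in N, time in s.
With the tool pointing down it reaches from about 0.4 to 0.825 m from the base axis. Payload 7 kg.
Tool frame: the origin (TCP) lies on the centre line of the jaws, within the pads' length; the fingertips stand 19 mm ahead of it and the grasp point (between the pads) is the TCP; z points along the fingers, y is the line along which they close (so a half turn about z gives the same grasp; the last joint's range is limited). The gripper opens to 88 mm and grips with 3 to 60 N. Pads are 19 mm wide; open, the fingers measure 130 mm over their backs; the gripper's body (78 mm by 193 mm) begins 47 mm behind the grasp point.
Start: joints at [-53.394, 20.546, 0.682, 0, -70.136, -16.507], TCP at [0.232, -0.634, 0.246] pointing down, gripper open.
Joint ranges: [-176.03, 176.03], [-82.01, 121.73], [-58.28, 71.71], [-173.87, 95.51], [-174.79, -0.11], [-173.66, 173.66]. Speed limits (degrees/s): [136.94, 136.94, 172.46, 180, 180, 180].

### API

Orientations are given as [roll, pitch, yaw] about the fixed x, y, z axes, in that order (R = Rz(yaw) Ry(pitch) Rx(roll)).
In Python, from plant import * gives the robot as it stands. The module is installed in compiled form; this text tells all that it offers.
- The arm moves only by the tool play_rows, never from a script. Its argument "deltas" is a list of rows, each a list of 6 numbers: the shift along the world's x, y, z scaled (see below), then the turn, a rotation vector about the world's x, y, z scaled (see below). A call has 1 to 10 rows; each row shifts and turns the commanded pose from where the row before left it; what a row does not reach is not made up. The controller multiplies each number of a shift by 800 mm and each number of a turn by 180 degrees. A row lasts 1/10 s, in which the tool goes at most 50 mm and 8.59 degrees, less where a joint would pass 70% of its speed; a pose out of reach is approached as far as the arm can. A call with a number of a shift or a turn outside -1 to 1 is refused whole. A call with a gripper value outside its range is refused whole. "gripper" is the gripper command: -1 is shut, 1 is fully open, values between are in proportion, set as the call begins (left out, the last holds). The fingers move at their own pace and stop on an object; the grip force is fixed at half the most. Time passes only in rows, so rows that do not move let the fingers close. It gives the time, the measured TCP pose, the force, the opening and the grip force at its end, in the units of the state.
- get_obs(): the state, without advancing time (a new reading comes with each control period).
- snapshot(name): name is "scene" or "top"; returns (picture, depth): 480x640x3 uint8, blue, green, red; 480x640 float32, m along the optical axis (not along the pixel's ray), 0 where there is no reading.
- camera_model(name): a dict with "fx", "fy", "cx", "cy" (pixels), "world_to_cam" (4x4, takes a point from world to camera coordinates). Camera axes: x right, y down, z forward; pixel columns grow to the right and rows downward; lengths in m; the calibration is good to about 2 mm. A picture is of the moment at which its call begins. camera_model takes no time and is no camera call.
- close_job(): hands the job in; it is judged then, once.
The state is a dict: "clock": time; "joint_pos": joint angles; "qvel": joint speeds; "tau": joint torques, N m; "tool_pos": TCP position; "orientation": TCP orientation; "force": force on the tool from outside, world axes, zero at the start; "moment": the same for the moment, N m; "opening": finger opening in m; "gripper_force": force on a finger pad.
Only numpy, scipy, OpenCV 4.12 (cv2) and the standard library are available. Lean on these libraries where they do the work, as an engineer would, in place of code of your own. Each camera call takes 0.05 s, during which the arm holds its last target. There are 200 camera calls.

## Working session

There is one attempt and no reset: what is moved stays moved. The work goes in short steps, Python scripts to look and compute and a tool call to move; the robot and the scene stay as the last step left them, time stands still between calls to the robot, and variables do not carry over. Pictures are saved under pics/ and viewed, at most 10 in all, crops included, and the job is handed in when it is done.

Besides the shell and the picture viewer there is one more tool, called after "Call:" as a command line: name --pt "numbers of a row" for each row, then --argument value for the rest. play_rows: Moves the arm, as the interface text tells. Its arguments: {"type":"object","properties":{"deltas":{"type":"array","items":{"type":"array","items":{"type":"number","minimum":-1,"maximum":1}}},"gripper":{"type":"number"}},"required":["deltas"]}

```bash
mkdir -p pics; python3 - <<'E'
from plant import *
import cv2,numpy as np
for n in("top","scene"):
    p,d=snapshot(n);cv2.imwrite(f"pics/{n}0.png",p);np.save(f"{n}0.npy",d);m=camera_model(n);print(n,m)
o=get_obs();print(o)
E
```

```text
top {'fx': 473.95618268632825, 'fy': 473.95618268632825, 'cx': 316.09358245990154, 'cy': 238.0276684850165, 'world_to_cam': array([[ 0.02155504, -0.99975904,  0.00415342, -0.00253288],
       [-0.99506364, -0.02185596, -0.09680223,  0.50089137],
       [ 0.09686968, -0.00204634, -0.99529497,  1.08667593],
       [ 0.        ,  0.        ,  0.        ,  1.        ]])}
scene {'fx': 517.097683661094, 'fy': 517.097683661094, 'cx': 315.9756592244312, 'cy': 247.55240005096155, 'world_to_cam': array([[-0.85812358,  0.51306132, -0.01979935,  0.43708995],
       [ 0.34452174,  0.54678299, -0.76310755, -0.1541748 ],
       [-0.38069502, -0.66166189, -0.64596815,  1.60644757],
       [ 0.        ,  0.        ,  0.        ,  1.        ]])}
{'clock': 0.1, 'joint_pos': array([-5.33951713e+01,  2.05892909e+01,  6.39499934e-01, -1.64734695e-02,
       -7.01353672e+01, -1.65090083e+01]), 'qvel': array([ 0.06557146,  0.03987155,  0.2362326 ,  0.09470235,  0.08369396,
       -0.04725343]), 'tau': array([-9.78635435e-04, -5.84160876e+01,  2.93750435e+01,  7.01539010e+00,
        1.01589609e-02, -5.81719632e-05]), 'tool_pos': array([ 0.23178354, -0.63353323,  0.24470182]), 'orientation': array([ 1.79913951e+02, -9.35270621e-03, -1.59909782e+02]), 'force': array([-0.17237454,  1.35105485, -0.01318488]), 'moment': array([-0.00216272, -0.03623758, -0.01795164]), 'gripper_force': 0.0, 'opening': 0.08771748201195287}
```

View pics/top0.png

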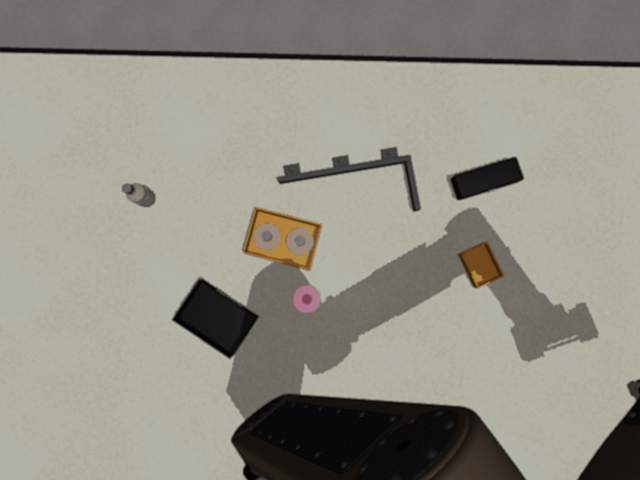

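View pics/scene0.png

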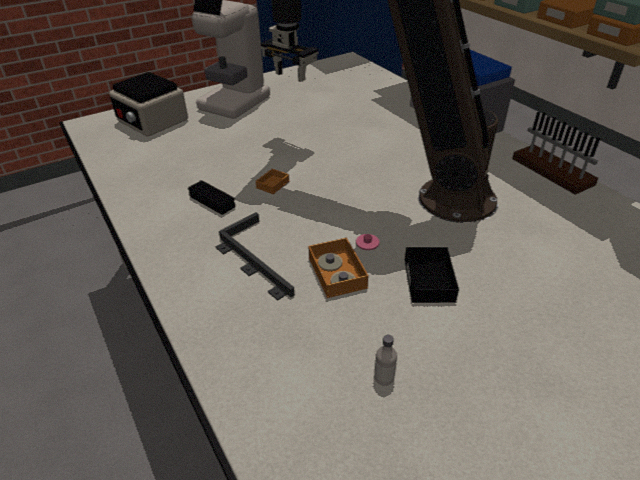

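The top view shows four possible confusions:
- Orange tray with two clear lenses at (283,238), which is the target.
- Black look-alike tray at (216,317).
- Small orange dish at (480,264).
- Pink lens at (306,299).

The dock's corner is near (408,158), the case at (487,178) and the bottle at (140,195). I'll measure the tray and dock now.

```bash
cat > h.py <<'E'
from plant import *
import cv2,numpy as np
def cloud(n,d):
    m=camera_model(n);v,u=np.mgrid[:480,:640]
    P=np.stack([(u-m["cx"])/m["fx"]*d,(v-m["cy"])/m["fy"]*d,d],-1)
    W=m["world_to_cam"];return (P-W[:3,3])@W[:3,:3]
def rect(pts):
    c,s,a=cv2.minAreaRect(pts.astype(np.float32));return np.round(c,4),np.round(s,4),round(a,2)
def tray(p,X):
    h=cv2.cvtColor(p,cv2.COLOR_BGR2HSV)
    k=(h[...,0]>5)&(h[...,0]<25)&(h[...,1]>120)&(h[...,2]>60)
    n,l,st,c=cv2.connectedComponentsWithStats(k.astype(np.uint8))
    i=1+np.argmax(st[1:,4]);k=cv2.dilate((l==i).astype(np.uint8),np.ones((3,3)))>0
    k&=(X[...,2]>.035)&(X[...,2]<.055)
    return k
E
python3 - <<'E'
from h import *
p=cv2.imread("pics/top0.png");X=cloud("top",np.load("top0.npy"))
k=tray(p,X);print("tray",k.sum(),rect(X[k][:,:2]),np.median(X[k][:,2]))
def box(x0,y0,x1,y1,zl,zh):
    Y=X[y0:y1,x0:x1].reshape(-1,3);return Y[(Y[:,2]>zl)&(Y[:,2]<zh)]
D=box(265,135,430,220,.022,.04);print("dock",len(D),D[:,2].mean())
for nm,b in dict(case=(440,145,535,210,.025,.06),dish=(450,235,510,295,.015,.05),spray=(110,170,165,215,.03,.2),blk=(160,265,270,365,.03,.07)).items():print(nm,rect(box(*b)[:,:2]),box(*b)[:,2].max())
# dock faces: split into long / short
q=D[:,:2]
# long: points left of image; fit line by bars
L=box(285,135,395,190,.024,.04)[:,:2];S=box(407,168,430,220,.024,.04)[:,:2]
for B in(L,S):
    vx,vy,x,y=cv2.fitLine(B.astype(np.float32),cv2.DIST_HUBER,0,.002,.001).ravel();print("line",vx,vy,x,y,rect(B),len(B))
cv2.imwrite("pics/crop.png",cv2.resize(p[130:330,160:540],None,fx=2.1,fy=2.1,interpolation=cv2.INTER_CUBIC))
m=camera_model("top");R=m["world_to_cam"]
print("floor z",np.median(X[330:400,520:600,2]) , np.median(X[60:120,50:500,2]))
E
```

```text
tray 470 (array([0.496 , 0.0859]), array([0.1604, 0.1107]), 76.36) 0.04537675966020603
dock 1228 0.030540132980148058
case (array([ 0.6503, -0.3943]), array([0.0629, 0.1605]), 18.29) 0.04534549240547392
dish (array([ 0.4465, -0.3799]), array([0.09 , 0.071]), 25.99) 0.03335260489601814
spray (array([0.587 , 0.4123]), array([0.038 , 0.0432]), 72.29) 0.13523744103713006
blk (array([0.3109, 0.2345]), array([0.1609, 0.111 ]), 58.22) 0.05150501342107195
line 0.19057372 -0.9816729 0.6643883 -0.04330168 (array([ 0.6649, -0.0439]), array([0.0156, 0.2641]), 10.94) 706
line 0.98197806 0.18899487 0.6218145 -0.21950677 (array([ 0.6227, -0.2201]), array([0.1037, 0.0153]), 10.67) 278
floor z 0.0003596206452419848 0.0015276903007071408
```

View pics/crop.png

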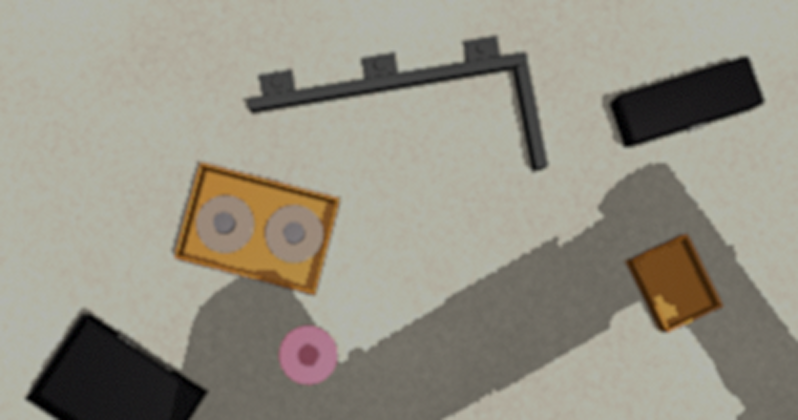

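The crop confirms the choice: the orange tray with two clear lenses at crop (258,228). Dock x axis is at yaw about 10.95°, with its corner near (0.688,-0.200). The tray is at (0.496,0.086), yaw -13.6°. I'll push from its -x side first, turning it until it sits square against the rail.

Call:
play_rows --pt "0.027 0.042 0 0 0 -0.0187" --pt "0.027 0.042 0 0 0 -0.0187" --pt "0.027 0.042 0 0 0 -0.0187" --pt "0.027 0.042 0 0 0 -0.0187" --pt "0.027 0.042 0 0 0 -0.0187" --pt "0.027 0.042 0 0 0 -0.0187" --pt "0.027 0.042 0 0 0 -0.0187" --pt "0.027 0.042 0 0 0 -0.0187" --pt "0.027 0.042 0 0 0 -0.0187" --pt "0.027 0.042 0 0 0 -0.0187" --gripper 0.364

```text
clock: 1.1
tool_pos: [0.4484, -0.2963, 0.2454]
orientation: [180.0, -0.0, 166.3]
force: [1.1, -1.0, -0.9]
opening: 0.0602
gripper_force: 0.0
```

Call:
play_rows --pt "-0.0036 0.05 0 0 0 0" --pt "-0.0036 0.05 0 0 0 0" --pt "-0.0036 0.05 0 0 0 0" --pt "-0.0036 0.05 0 0 0 0" --pt "-0.0036 0.05 0 0 0 0" --pt "-0.0036 0.05 0 0 0 0" --pt "-0.0036 0.05 0 0 0 0" --pt "-0.0036 0.05 0 0 0 0" --pt "-0.0036 0.05 0 0 0 0" --pt "-0.0036 0.05 0 0 0 0"

```text
clock: 2.1
tool_pos: [0.4185, 0.1037, 0.2456]
orientation: [180.0, 0.0, 166.5]
force: [1.2, 1.2, 0.5]
opening: 0.0596
gripper_force: 0.0
```

Call:
play_rows --pt "0 0 -0.0266 0 0 0" --pt "0 0 -0.0266 0 0 0" --pt "0 0 -0.0266 0 0 0" --pt "0 0 -0.0266 0 0 0" --pt "0 0 -0.0266 0 0 0" --pt "0 0 -0.0266 0 0 0" --pt "0 0 -0.0266 0 0 0" --pt "0 0 -0.0266 0 0 0" --pt "0 0 -0.0266 0 0 0" --pt "0 0 -0.0266 0 0 0"

```text
clock: 3.1
tool_pos: [0.419, 0.102, 0.0319]
orientation: [180.0, 0.0, 166.4]
force: [-0.1, 1.0, -0.1]
opening: 0.0602
gripper_force: 0.0
```

```bash
cat > look.py <<'E'
from h import *
import sys
cR=np.array([.9818,.1899]);cW=np.array([-.1899,.9818])
p,d=snapshot("top");X=cloud("top",d);k=tray(p,X);c,s,a=rect(X[k][:,:2])
a=a if s[0]>s[1] else a+90
y=a-90; y=(y+90)%180-90
print("tray",c,s,"yaw",y,"rel",round(y-10.95,2),"dock x,y",c@cR-.6371,c@cW+.3266)
o=get_obs();t=o["tool_pos"];print("tcp",t,"dock",t[:2]@cR-.6371,t[:2]@cW+.3266,"F",o["force"].round(1),"yaw",o["orientation"][2],"q6",o["joint_pos"].round(0))
if len(sys.argv)>1:
    cv2.imwrite(f"pics/{sys.argv[1]}.png",cv2.resize(p[120:340,160:540],None,fx=2.1,fy=2.1,interpolation=cv2.INTER_CUBIC))
E
python3 look.py a1
```

```text
tray [0.5057 0.0835] [0.1599 0.0912] yaw -13.420000000000002 rel -24.37 dock x,y -0.12474708999999995 0.31254787
tcp [0.41746449 0.10096831 0.02920065] dock -0.20805948000949198 0.34645418231519426 F [-1.8 -0.4 -3.6] yaw 166.3879128141348 q6 [  40.   14.  -45.   -0.  -32. -144.]
```

View pics/a1.png

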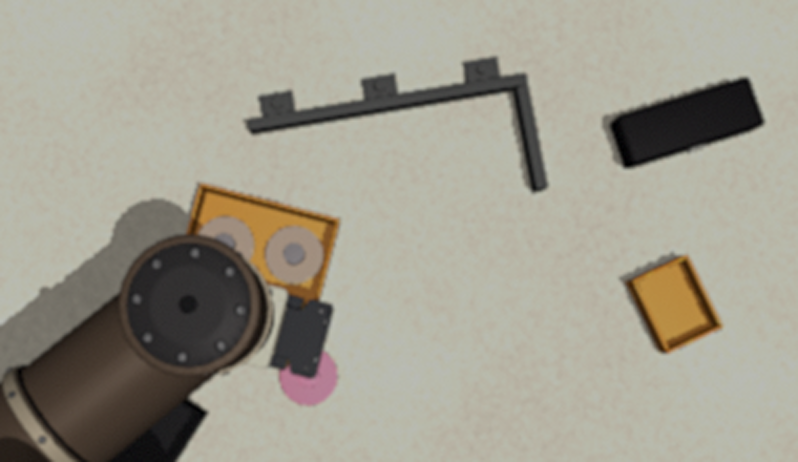

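The view shows the gripper square behind the tray's near side, and the tray hasn't moved. Next: approach and push while turning.

Call:
play_rows --pt "0.0037 -0.0009 0.002 0 0 0" --pt "0.0037 -0.0009 0.001 0 0 0" --pt "0.0037 -0.0009 0 0 0 0" --pt "0.0037 -0.0009 0 0 0 0" --pt "0.0037 -0.0009 0 0 0 0"

```text
clock: 3.65
tool_pos: [0.4342, 0.0986, 0.0358]
orientation: [180.0, 0.0, 166.4]
force: [-3.8, 0.6, 2.5]
opening: 0.0598
gripper_force: 1.9
```

Call:
play_rows --pt "0.0054 -0.0015 0 0 0 0.0085" --pt "0.0054 -0.0015 0 0 0 0.0085" --pt "0.0054 -0.0015 0 0 0 0.0085" --pt "0.0054 -0.0015 0 0 0 0.0085" --pt "0.0054 -0.0015 0 0 0 0.0085" --pt "0.0054 -0.0015 0 0 0 0.0085" --pt "0.0054 -0.0015 0 0 0 0.0085" --pt "0.0054 -0.0015 0 0 0 0.0085"

```text
clock: 4.45
tool_pos: [0.4677, 0.0881, 0.0352]
orientation: [-179.9, -0.1, 178.7]
force: [-4.3, -1.2, 2.3]
opening: 0.06
gripper_force: 1.8
```

```bash
python3 look.py a2
```

```text
tray [ 0.4334 -0.3483] [0. 0.] yaw 0.0 rel -10.95 dock x,y -0.27773005 -0.09766360000000002
tcp [0.46855749 0.08833032 0.03521991] dock -0.16029632917805542 0.3243436455829161 F [-0.4 -1.  -1.6] yaw 178.8060202696727 q6 [  34.   17.  -39.   -0.  -35. -126.]
```

View pics/a2.png

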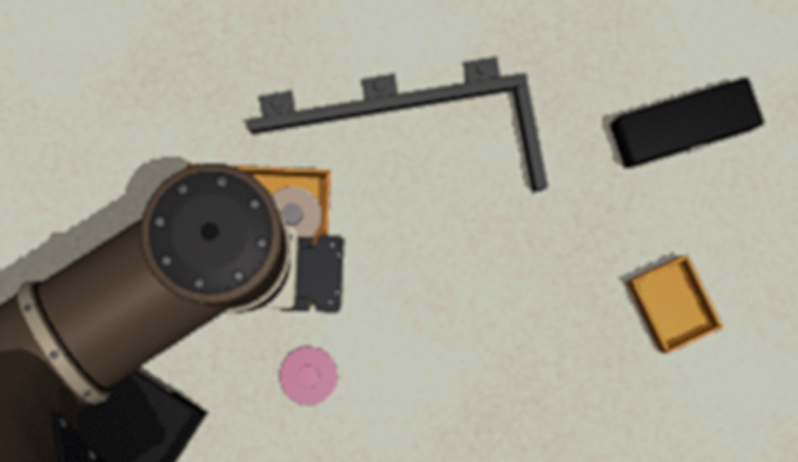

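The tray is turning along with the fingers; its right corner is now at crop (330,172), yaw near 0°. I'll continue.

Call:
play_rows --pt "0.0054 -0.0015 0 0 0 0.0085" --pt "0.0054 -0.0015 0 0 0 0.0085" --pt "0.0054 -0.0015 0 0 0 0.0085" --pt "0.0054 -0.0015 0 0 0 0.0085" --pt "0.0054 -0.0015 0 0 0 0.0085" --pt "0.0054 -0.0015 0 0 0 0.0085" --pt "0.0054 -0.0015 0 0 0 0.0085" --pt "0.0054 -0.0015 0 0 0 0.0085"

```text
clock: 5.3
tool_pos: [0.5024, 0.0787, 0.0352]
orientation: [-180.0, -0.1, -169.1]
force: [-4.3, -0.6, 2.3]
opening: 0.0601
gripper_force: 1.6
```

Call:
play_rows --pt "0.0025 0.0005 0 0 0 0" --pt "0.0025 0.0005 0 0 0 0" --pt "0.0025 0.0005 0 0 0 0"

```text
clock: 5.6
tool_pos: [0.5088, 0.0804, 0.0351]
orientation: [-180.0, -0.0, -169.1]
force: [-1.9, -0.3, -0.1]
opening: 0.0602
gripper_force: 1.1
```

```bash
sed -i 's/    k&=(X/    k\&=(X[...,1]>-.3)\&(X/; s/    n,l,st/    k\&=X[...,1]>-.3\n    n,l,st/' h.py; python3 look.py a3
```

```text
tray [0.6164 0.0298] [0.0824 0.0346] yaw -49.25 rel -60.2 dock x,y -0.026259460000000123 0.23880328
tcp [0.50940618 0.08066832 0.03517159] dock -0.12164609723412634 0.3090639250421313 F [-0.7 -0.2 -1.4] yaw -169.11045986638726 q6 [  31.   20.  -34.    0.  -37. -110.]
```

View pics/a3.png

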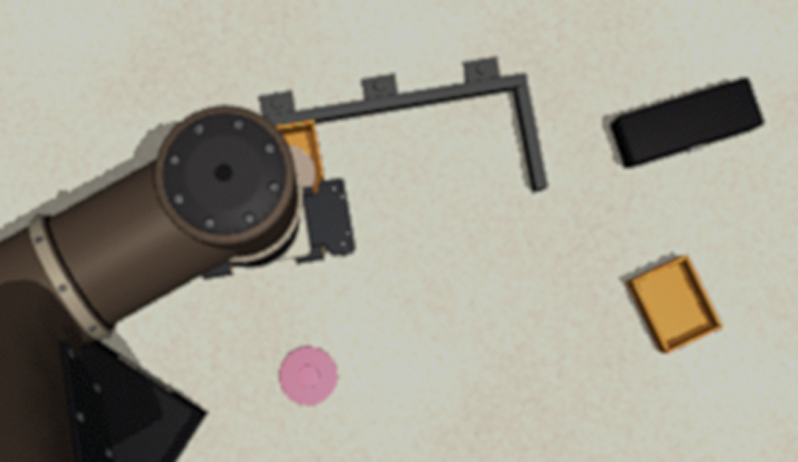

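The tray is against the rail, its right end at crop (315,125). Next I back off, lift, turn 90° and move round to the +y short side.

Call:
play_rows --pt "-0.0123 -0.0024 0 0 0 0" --pt "-0.0123 -0.0024 0 0 0 0" --pt "-0.0123 -0.0024 0 0 0 0" --pt "-0.0123 -0.0024 0 0 0 0" --pt "0 0 0.0313 0 0 0" --pt "0 0 0.0313 0 0 0" --pt "0 0 0.0313 0 0 0" --pt "0 0 0.0313 0 0 0"

```text
clock: 6.45
tool_pos: [0.4689, 0.0727, 0.1364]
orientation: [180.0, 0.0, -169.1]
force: [1.2, 0.3, 0.1]
opening: 0.0595
gripper_force: 0.0
```

Call:
play_rows --pt "0 0.018 0 0 0 0.0333" --pt "0 0.018 0 0 0 0.0333" --pt "0 0.018 0 0 0 0.0333" --pt "0 0.018 0 0 0 0.0333" --pt "0 0.018 0 0 0 0.0333" --pt "0 0.018 0 0 0 0.0333" --pt "0 0.018 0 0 0 0.0333" --pt "0 0.018 0 0 0 0.0333" --pt "0 0.0118 0 0 0 0.0333" --pt "0 0.0117 0 0 0 0.0333" --gripper -0.318

```text
clock: 7.45
tool_pos: [0.469, 0.2072, 0.1353]
orientation: [-180.0, 0.0, -108.9]
force: [0.3, 0.7, 0.2]
opening: 0.0299
gripper_force: 0.0
```

Call:
play_rows --pt "0.021 0 0 0 0 0.0333" --pt "0.021 0 0 0 0 0.0333" --pt "0.021 0 0 0 0 0.0333" --pt "0.021 0 0 0 0 0.0333" --pt "0.02 0 0 0 0 0.0333"

```text
clock: 7.95
tool_pos: [0.5529, 0.2068, 0.1353]
orientation: [-180.0, 0.0, -78.9]
force: [0.7, 0.1, -0.8]
opening: 0.0297
gripper_force: 0.0
```

```bash
python3 look.py a4
```

```text
tray [0.5754 0.0953] [0.1163 0.1601] yaw 10.819999999999993 rel -0.13 dock x,y -0.05407481000000003 0.31089708
tcp [0.5550506  0.20699839 0.1352772 ] dock -0.052842323467206076 0.42442690795315835 F [3.9 0.9 1.9] yaw -78.53365078888076 q6 [ 39.  18. -18.   0. -53. -28.]
```

View pics/a4.png

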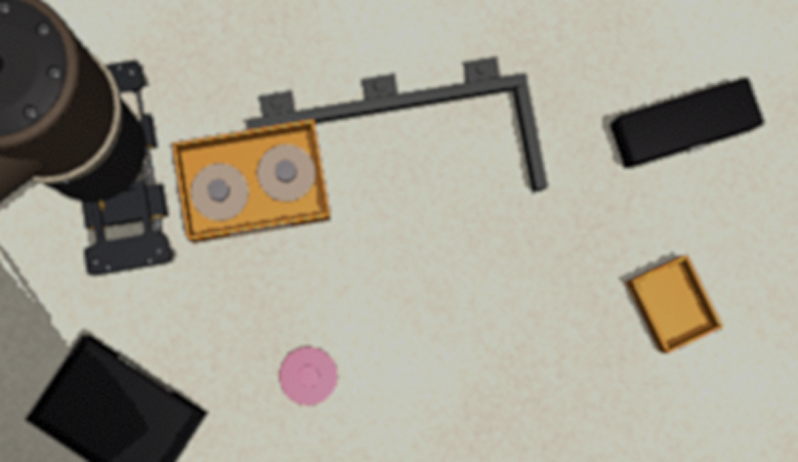

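The tray is flush with the rail (relative yaw -0.1°, dock x -54 mm, y 311 mm), with both lenses at crop (219,190) and (286,171). The fingers are just left of it. Now I descend and slide it along the rail.

Call:
play_rows --pt "0 0 -0.025 0 0 0" --pt "0 0 -0.025 0 0 0" --pt "0 0 -0.025 0 0 0" --pt "0 0 -0.025 0 0 0" --pt "0 0 -0.025 0 0 0" --pt "0 0 0 0 0 0"

```text
clock: 8.6
tool_pos: [0.5506, 0.2057, 0.0329]
orientation: [179.7, -0.1, -79.2]
force: [-0.2, -0.6, -0.5]
opening: 0.0299
gripper_force: 0.0
```

Call:
play_rows --pt "0.0019 -0.0098 0 0 0 0" --pt "0.0019 -0.0098 0 0 0 0" --pt "0.001 -0.005 0 0 0 0" --pt "0.001 -0.005 0 0 0 0" --pt "0.001 -0.005 0 0 0 0" --pt "0.0019 -0.0098 0 0 0 0" --pt "0.0019 -0.0098 0 0 0 0" --pt "0.0019 -0.0098 0 0 0 0" --pt "0.0019 -0.0098 0 0 0 0" --pt "0.0019 -0.0098 0 0 0 0"

```text
clock: 9.6
tool_pos: [0.5661, 0.1393, 0.0353]
orientation: [-180.0, 0.0, -79.2]
force: [-1.0, 4.1, 3.4]
opening: 0.0298
gripper_force: 1.9
```

```bash
python3 look.py
```

```text
tray [0.5852 0.042 ] [0.1161 0.1419] yaw 10.560000000000002 rel -0.39 dock x,y -0.05457484000000001 0.25670612
tcp [0.56574681 0.13805089 0.03510888] dock -0.05543391357813898 0.3547030484326134 F [-0.2  0.4 -0.3] yaw -79.20969257800894 q6 [ 33.  24. -25.   0. -41. -22.]
```

Call:
play_rows --pt "0.0019 -0.0098 0 0 0 0" --pt "0.0019 -0.0098 0 0 0 0" --pt "0.0019 -0.0098 0 0 0 0" --pt "0.0019 -0.0098 0 0 0 0" --pt "0.0019 -0.0098 0 0 0 0" --pt "0.0019 -0.0098 0 0 0 0" --pt "0.0019 -0.0098 0 0 0 0" --pt "0.0019 -0.0098 0 0 0 0" --pt "0.0019 -0.0098 0 0 0 0" --pt "0.0019 -0.0098 0 0 0 0"

```text
clock: 10.65
tool_pos: [0.5812, 0.0608, 0.0353]
orientation: [180.0, -0.0, -79.2]
force: [0.3, 1.8, -1.2]
opening: 0.0302
gripper_force: 0.7
```

Call:
play_rows --pt "0.0019 -0.0098 0 0 0 0" --pt "0.0019 -0.0098 0 0 0 0" --pt "0.0019 -0.0098 0 0 0 0" --pt "0.0019 -0.0098 0 0 0 0" --pt "0.0019 -0.0098 0 0 0 0" --pt "0.0019 -0.0098 0 0 0 0" --pt "0.0019 -0.0098 0 0 0 0" --pt "0.0019 -0.0098 0 0 0 0" --pt "0.0019 -0.0098 0 0 0 0" --pt "0.0019 -0.0098 0 0 0 0"

```text
clock: 11.65
tool_pos: [0.5964, -0.0175, 0.0353]
orientation: [180.0, 0.0, -79.2]
force: [-0.5, 1.4, -1.0]
opening: 0.0297
gripper_force: 0.8
```

```bash
python3 look.py a5
```

```text
tray [ 0.6166 -0.1196] [0.1163 0.1322] yaw 10.010000000000005 rel -0.94 dock x,y -0.05443416000000001 0.09208438
tcp [ 0.59656147 -0.01838466  0.03534947] dock -0.054887197905721496 0.19526292037019255 F [ 0.2 -0.2  0.4] yaw -79.19245170794049 q6 [ 17.  25. -23.   0. -41.  -6.]
```

View pics/a5.png

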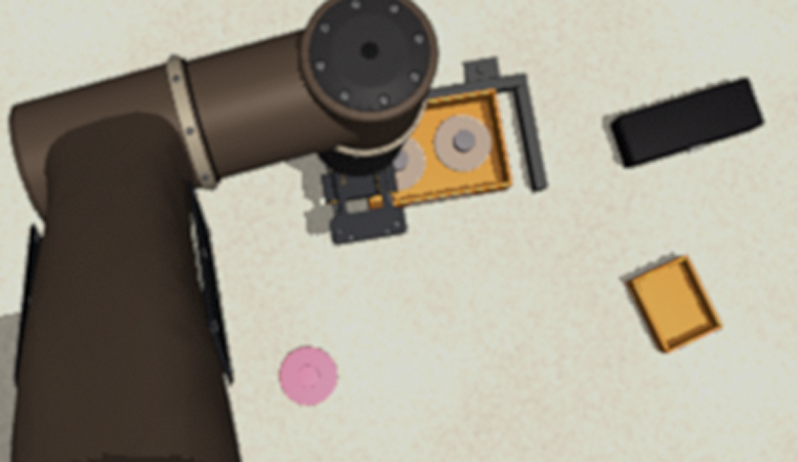

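The tray is flush with the rail and its right edge, at crop (500,140), is about 26 mm short of the stop. I'll finish slowly.

Call:
play_rows --pt "0.0007 -0.0037 0 0 0 0" --pt "0.0007 -0.0037 0 0 0 0" --pt "0.0007 -0.0037 0 0 0 0" --pt "0.0007 -0.0037 0 0 0 0" --pt "0.0007 -0.0037 0 0 0 0" --pt "0.0007 -0.0037 0 0 0 0" --pt "0.0007 -0.0037 0 0 0 0" --pt "0.0007 -0.0037 0 0 0 0"

```text
clock: 12.5
tool_pos: [0.6009, -0.0407, 0.0353]
orientation: [-180.0, 0.0, -79.2]
force: [0.1, 3.2, 1.2]
opening: 0.0298
gripper_force: 1.2
```

Call:
play_rows --pt "0.0003 -0.0015 0 0 0 0" --pt "0.0003 -0.0015 0 0 0 0"

```text
clock: 12.7
tool_pos: [0.6014, -0.043, 0.0353]
orientation: [-180.0, 0.0, -79.2]
force: [-0.8, 2.1, 1.1]
opening: 0.0299
gripper_force: 1.3
```

Call:
play_rows --pt "0.0003 -0.0015 0 0 0 0"

```text
clock: 12.8
tool_pos: [0.6016, -0.0441, 0.0354]
orientation: [-180.0, 0.0, -79.2]
force: [0.1, 2.6, 1.2]
opening: 0.0299
gripper_force: 1.3
```

Call:
play_rows --pt "0.0003 -0.0012 0 0 0 0"

```text
clock: 12.9
tool_pos: [0.6016, -0.0444, 0.0354]
orientation: [-180.0, 0.1, -79.2]
force: [-3.8, 12.4, 4.4]
opening: 0.0301
gripper_force: 6.5
```

```bash
python3 look.py
```

```text
tray [ 0.6212 -0.1471] [0.1139 0.135 ] yaw 11.64 rel 0.69 dock x,y -0.055140130000000065 0.06421134
tcp [ 0.6016057  -0.0443142   0.03539627] dock -0.054858790949743774 0.16884739309974076 F [-1.5  6.8  2.5] yaw -79.17909694808021 q6 [ 14.  26. -22.  -0. -42.  -3.]
```

The force jump to 12 N shows contact with the stop. Now I back off, lift and check.

Call:
play_rows --pt "-0.0012 0.006 0 0 0 0" --pt "-0.0024 0.0123 0 0 0 0" --pt "-0.0024 0.0123 0 0 0 0" --pt "-0.0024 0.0123 0 0 0 0" --pt "0 0 0.0313 0 0 0" --pt "0 0 0.0313 0 0 0" --pt "0 0 0.0313 0 0 0" --pt "0 0 0.0313 0 0 0" --pt "0 0.04 0 0 0 0" --pt "0 0.04 0 0 0 0"

```text
clock: 13.95
tool_pos: [0.5953, 0.0542, 0.1367]
orientation: [-179.9, 0.0, -79.3]
force: [0.3, -0.6, -0.9]
opening: 0.0296
gripper_force: 0.0
```

Call:
play_rows --pt "-0.01 0.04 0 0 0 0" --pt "-0.01 0.04 0 0 0 0" --pt "0 0 0 0 0 0"

```text
clock: 14.25
tool_pos: [0.5783, 0.1209, 0.1356]
orientation: [-180.0, 0.0, -79.0]
force: [-0.4, 0.8, 0.6]
opening: 0.0302
gripper_force: 0.0
```

```bash
python3 look.py a6
```

```text
tray [ 0.6198 -0.134 ] [0.1163 0.164 ] yaw 11.14 rel 0.19 dock x,y -0.05402695999999996 0.07733877999999997
tcp [0.57847668 0.11958804 0.13558006] dock -0.04644182792385543 0.3341588125243748 F [ 0.6 -0.8 -0.4] yaw -78.97982786045675 q6 [ 31.  18. -19.   0. -53. -20.]
```

View pics/a6.png

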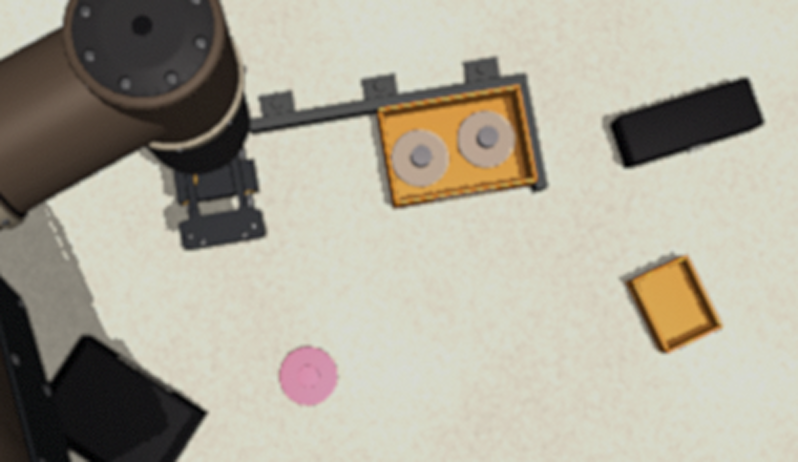

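The tray sits in the corner, yaw +0.2°, with both lenses lying in it at crop (421,157) and (487,138). The first push ended with little force, so I'll press gently toward the long rail to make sure there's no gap.

Call:
play_rows --pt "-0.0057 -0.0227 0 0 0 -0.0333" --pt "-0.0057 -0.0227 0 0 0 -0.0333" --pt "-0.0057 -0.0227 0 0 0 -0.0333" --pt "-0.0057 -0.0227 0 0 0 -0.0333" --pt "-0.0057 -0.0227 0 0 0 -0.0333" --pt "-0.0057 -0.0227 0 0 0 -0.0333" --pt "-0.0057 -0.0227 0 0 0 -0.0333" --pt "-0.0057 -0.0227 0 0 0 -0.0333" --pt "-0.0057 -0.0227 0 0 0 -0.0333" --pt "-0.0057 -0.0227 0 0 0 -0.0333" --gripper 0.364

```text
clock: 15.3
tool_pos: [0.533, -0.0654, 0.1355]
orientation: [-180.0, -0.0, -139.4]
force: [0.5, -0.7, -0.1]
opening: 0.0598
gripper_force: 0.0
```

Call:
play_rows --pt "-0.0057 -0.0227 0 0 0 -0.0333" --pt "-0.0057 -0.0227 0 0 0 -0.0333" --pt "-0.0057 -0.0227 0 0 0 -0.0333" --pt "-0.0057 -0.0227 0 0 0 -0.0333" --pt "-0.0057 -0.0227 0 0 0 -0.0333" --pt "0 0 0 0 0 0"

```text
clock: 15.9
tool_pos: [0.5097, -0.1569, 0.1354]
orientation: [-180.0, -0.0, -169.4]
force: [0.1, 0.6, -0.7]
opening: 0.0596
gripper_force: 0.0
```

Call:
play_rows --pt "0 0 -0.025 0 0 0" --pt "0 0 -0.025 0 0 0" --pt "0 0 -0.025 0 0 0" --pt "0 0 -0.025 0 0 0" --pt "0 0 -0.025 0 0 0" --pt "0 0 0 0 0 0"

```text
clock: 16.5
tool_pos: [0.5089, -0.1549, 0.0332]
orientation: [179.9, -0.3, -169.0]
force: [-0.2, -0.1, -0.5]
opening: 0.0601
gripper_force: 0.0
```

```bash
python3 look.py
```

```text
tray [ 0.6548 -0.1266] [0.0458 0.1631] yaw 8.019999999999996 rel -2.93 dock x,y -0.01825869999999996 0.07795759999999999
tcp [ 0.50984291 -0.15498482  0.03465107] dock -0.16596785193751412 0.07761673285122941 F [-0.1 -0.8  0.3] yaw -168.9930307122467 q6 [  4.  21. -31.   0. -38. -83.]
```

Expected contact is at TCP dock x of about -0.1195, 46 mm ahead.

Call:
play_rows --pt "0.0061 0.0012 0 0 0 0" --pt "0.0061 0.0012 0 0 0 0" --pt "0.0061 0.0012 0 0 0 0" --pt "0.0061 0.0012 0 0 0 0" --pt "0.0061 0.0012 0 0 0 0" --pt "0.0061 0.0012 0 0 0 0" --pt "0.0061 0.0012 0 0 0 0" --pt "0.0061 0.0012 0 0 0 0"

```text
clock: 17.35
tool_pos: [0.5501, -0.1474, 0.0354]
orientation: [180.0, -0.0, -169.1]
force: [0.3, -0.1, 0.2]
opening: 0.0597
gripper_force: 0.0
```

Call:
play_rows --pt "0.0025 0.0005 0 0 0 0" --pt "0.0025 0.0005 0 0 0 0"

```text
clock: 17.55
tool_pos: [0.5537, -0.1466, 0.0353]
orientation: [180.0, -0.0, -169.1]
force: [-3.1, -0.9, 1.5]
opening: 0.0595
gripper_force: 1.4
```

Call:
play_rows --pt "0.0015 0.0003 0 0 0 0"

```text
clock: 17.65
tool_pos: [0.5539, -0.1466, 0.0353]
orientation: [180.0, -0.1, -169.1]
force: [-3.3, -1.4, 3.6]
opening: 0.0596
gripper_force: 1.9
```

Call:
play_rows --pt "0.0015 0.0003 0 0 0 0"

```text
clock: 17.75
tool_pos: [0.5551, -0.1464, 0.0352]
orientation: [180.0, -0.1, -169.1]
force: [-2.3, -0.9, -0.1]
opening: 0.0595
gripper_force: 1.2
```

Call:
play_rows --pt "0.001 0.0002 0 0 0 0"

```text
clock: 17.85
tool_pos: [0.5556, -0.1463, 0.0352]
orientation: [180.0, -0.1, -169.1]
force: [-6.8, -1.0, 4.3]
opening: 0.0601
gripper_force: 3.5
```

Call:
play_rows --pt "0.001 0.0002 0 0 0 0"

```text
clock: 17.95
tool_pos: [0.5557, -0.1462, 0.0352]
orientation: [180.0, -0.2, -169.1]
force: [-8.9, -1.5, 7.7]
opening: 0.0601
gripper_force: 4.7
```

Call:
play_rows --pt "-0.006 -0.0012 0 0 0 0" --pt "-0.0123 -0.0024 0 0 0 0" --pt "-0.0123 -0.0024 0 0 0 0" --pt "-0.0123 -0.0024 0 0 0 0" --pt "-0.006 -0.0012 0.0313 0 0 0" --pt "0 0 0.0313 0 0 0" --pt "0 0 0.0313 0 0 0" --pt "0 0.04 0.0313 0 0 0" --pt "0 0.04 0.03 0 0 0" --pt "0 0.04 0 0 0 0"

```text
clock: 18.95
tool_pos: [0.5199, -0.0567, 0.1632]
orientation: [-180.0, 0.4, -169.1]
force: [0.4, 1.0, -1.0]
opening: 0.0599
gripper_force: 0.0
```

Call:
play_rows --pt "0 0.05 0 0 0 0" --pt "0 0.05 0 0 0 0" --pt "0 0.04 0 0 0 0" --pt "0 0 0 0 0 0"

```text
clock: 19.35
tool_pos: [0.5185, 0.0573, 0.1599]
orientation: [180.0, 0.1, -168.9]
force: [0.1, -0.3, -0.1]
opening: 0.0598
gripper_force: 0.0
```

```bash
python3 look.py a7
```

```text
tray [ 0.6222 -0.1337] [0.1166 0.1647] yaw 10.510000000000005 rel -0.44 dock x,y -0.051613670000000056 0.07717755999999998
tcp [0.51818162 0.05583225 0.159735  ] dock -0.11774674340069546 0.28301341597999186 F [ 0.8 -0.4 -0.2] yaw -168.91655975875946 q6 [  28.   10.  -25.   -0.  -54. -107.]
```

View pics/a7.png

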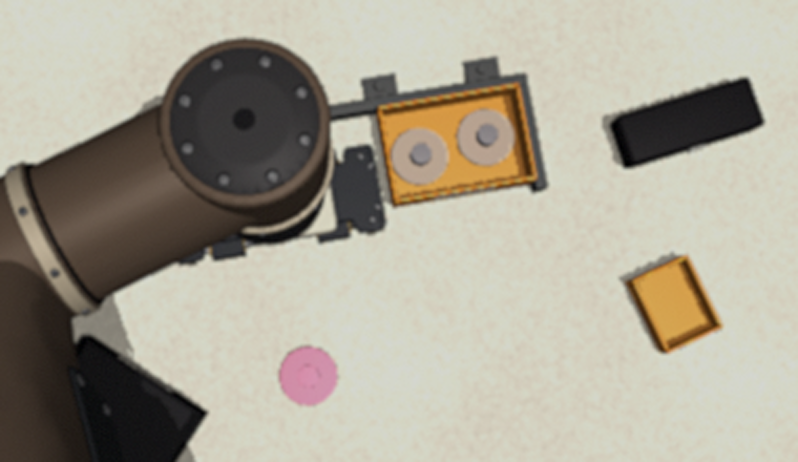

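The tray shifted about 2 mm and is now seated against both bars, with the lenses flat and the robot clear.

```bash
python3 -c "from plant import *;print(close_job())"
```

```text
the job is handed in; nothing more can be done
None
```

I pushed the tray into the corner stop and handed the job in at about 19 s of the 58 s allowed. By contact force and the last picture it sits flush against the long rail and the short stop, with both lenses lying in it, the dish and case where they were and the robot clear (the bottle was outside that view). The hand-in call returned no verdict.

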